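# Set the stop of the tube-cutting gauge

### The job

Set the cutting gauge for the card tubes: push the sliding stop by its rear face along the rail, towards the fence, until it drops into the notch between the two ridges of the steel clip on the rail. Only then press the round lock pin on top of the stop fully down, and take the hand away with the stop still in the notch. Push and press only: do not grip or drag the stop or its pin, and leave the things standing round about where they are.

Things in the scene. Friction and masses are not known exactly. Their poses are not given: they have to be found in the camera images.
- gauge: the fixed gauge: pale wooden board 360 x 195 x 8 mm with an aluminium rail (30 mm wide, top 24 mm above the table), a V trough beside the rail and an upright wooden fence (150 mm wide, top 64 mm up) at one end. Screwed down. Origin on the table under the rail's middle; x runs along the rail towards the fence, the way to push; y across to the trough, z up.
- stop (a joint): travel in m of the sliding stop along the gauge's x axis: 0 farthest from the fence (starts at 0 to 0.03), 0.2 at the end. A grey block 84 mm wide across the rail, 64 mm long (80 mm with the wooden plates on both ends), top 50 mm above the table. Friction about 1.2 N; stays where it is left. If it has gone too far it can be pushed back by its front plate.
- stop_mark (a point): point in the middle of the stop, 30 mm above the table, over the rail axis; a thin black line marks it on the stop's side away from the trough. A spring plunger beneath rides over the clip: the push rises to about 6 N from 18 mm before the notch, falls to nothing at the first crest 9 mm before it, and 2 to 4 mm further on the stop jumps into the notch; a harder push carries it over the second ridge.
- notch (a point): middle of the notch between two half-round ridges (9 mm before and past it, 3 mm high) of the dark steel clip fixed somewhere on the rail; 30 mm above the table, axes as the gauge's. The stop is seated when stop_mark is here along the rail (play 0.5 mm). A thin upright pointer (5 mm thick, top 42 mm up) stands level with the notch, 66 mm from the rail axis, on the side away from the trough.
- push_point (a point): middle of the stop's flat upright rear face (wooden plate 84 mm wide, 28 to 54 mm above the table, across the rail), on the side away from the fence; 41 mm above the table, 40 mm behind stop_mark. The rail (top 24 mm) runs on behind it to a small end cap (top 26 mm), so keep the fingertips 30 to 45 mm above the table.
- front_point (a point): middle, over the rail axis, of the front of the wooden plate on the fence side of the stop; the plate is 142 mm wide and reaches over the trough, 31 to 53 mm above the table; this point is 42 mm above the table, 40 mm ahead of stop_mark
- lock_pin (a joint): how far the lock pin is pressed down, in m: 0 up, 0.010 fully down on its stop. It needs about 3 N, and stays where it is left.
- pin_top (a point): middle of the top of the steel lock pin, a round flat cap 32 mm across on top of the stop, straight above stop_mark: 64 mm above the table when up, 54 mm when fully down
- tape_roll: bystander: roll of brown tape, 94 mm across, 48 mm high, lying flat in front of the gauge; origin under its middle
- pen: bystander: marker pen, 135 mm long, lying in front of the gauge; origin under its middle
- tub: bystander: white tub of rice puffs, 107 mm across, 80 mm high, beyond the fence end of the gauge; origin under its middle
- honey: bystander: jar 71 mm across, 110 mm high, at the back of the table; origin under its middle
- soap: bystander: bottle 226 mm high at the back of the table; origin under its middle
- pepper: bystander: spice jar 46 mm across, 106 mm high, at the back of the table; origin under its middle
- herbs: bystander: spice jar 44 mm across, 105 mm high, at the back of the table; origin under its middle
- brush: bystander: scrubbing brush 155 mm long, 91 mm high, at the right of the table; origin under its middle

How it is judged:
By the outcome, as a careful person would: the job done as asked, in the order asked, and still so for the second after the job is handed in, with the robot touching nothing.
It also fails if it takes over 48 s, if anything falls off the work surface, if the arm or the gripper's body presses on something with over 40 N, if the wrist force passes 120 N, or if a joint passes its speed limit or range.

### The arm

A 6-joint arm with a two-finger parallel gripper is mounted at the origin on a cart in front of the work surface, level with it; the furniture and walls round the work are solid. World frame = base frame: x ahead of the robot, y to its left, z up, the work surface at z = 0. Lengths are in m, angles in rad, forces in N, time in s.
With the tool pointing down it reaches from about 0.375 to 0.9 m from the base axis. Payload 3.1 kg.
Tool frame: the origin (TCP) lies midway between the tips of the shut fingers; the grasp point (between the pads) lies 19 mm behind it; z points along the fingers, y is the line along which they close (so a half turn about z gives the same grasp; the last joint's range is limited). The gripper opens to 85 mm and grips with 20 to 120 N. Pads are 22 mm wide; open, the fingers measure 114 mm over their backs; the gripper's body (76 mm by 85 mm) begins 54 mm behind the grasp point. The pads swing forward as they close: fully open they stand 13 mm farther back than shut.
Start: joints at [-1.302, 0.527, 1.433, -0, 1.181, -0.178], TCP at [0.27, -0.564, 0.203] pointing down, gripper open.
Joint ranges: [-3.08, 3.08], [-0.75, 2.2], [0.22, 2.44], [-1.43, 4.57], [0, 2.65], [-2.85, 2.85]. Speed limits (rad/s): [2.79, 2.79, 3.14, 3.14, 3.14, 3.14].

### API

Orientations are given as a unit quaternion [w, x, y, z].
In Python, from rig import * gives the robot as it stands. The module is installed in compiled form; this text tells all that it offers. Calls block until the motion is done:
- move_to(position, orientation): joint-space move of the TCP to a pose.
- servo_line(position, rot=None, speed=0.15, max_force=None): straight line of the TCP; rot=None keeps the orientation; speed is the mean speed in m/s. With max_force (N) it stops when the force on the tool has changed by that much, and returns True; else False.
- movej(angles): joint-space move.
- set_gripper(opening, strength=None): finger opening in m; strength is the grip in N (None keeps the last); returns when the fingers have stopped.
- dwell(seconds).
- inverse_kinematics(position, orientation): joint angles nearest the present ones, or None.
- camera(name): name is "scene" or "top" or "wrist"; returns a dict with "color" (420x560x3 uint8, red, green, blue), "mtx" (3x3 intrinsics, pixels), "camera_from_world" (4x4, takes a point from world to camera coordinates); the wrist camera has in their place "mount" (4x4, takes a point from camera to tool coordinates, whose origin is the TCP and whose axes are the flange's). Camera axes: x right, y down, z forward; pixel columns grow to the right and rows downward; lengths in m; the calibration is good to about 2 mm. A picture is of the moment at which its call begins: read the wrist's pose just before it. There is no depth.
A pose or a line that the arm cannot do raises IKError and nothing moves.
- job_done(): hands the job in; it is judged then, once.
Readings, each from a call of its own:
- get_t(): time.
- get_joint_positions(): joint angles.
- get_qd(): joint speeds.
- get_effort(): joint torques, N m.
- get_ee_pos(): TCP position.
- get_tcp_rot(): TCP orientation.
- get_force(): force on the tool from outside, world axes, zero at the start.
- get_wrist_torque(): the same for the moment, N m.
- get_gripper_width(): finger opening in m.
- get_grasp_force(): force on a finger pad.
Only numpy, scipy, OpenCV 4.12 (cv2) and the standard library are available. Lean on these libraries where they do the work, as an engineer would, in place of code of your own. Each camera call takes 0.05 s, during which the arm holds its last target. There are 200 camera calls.

## Working session

There is one attempt and no reset: what is moved stays moved. The work goes in short steps, each a Python script; the robot and the scene stay as the last script left them, time stands still between calls to the robot, and variables do not carry over. Pictures are saved under pics/ and viewed, at most 12 in all, crops included, and the job is handed in when it is done.

```bash
mkdir -p pics
python3 - <<'E'
from rig import *
import cv2,numpy as np
for n in("top","scene"):
    c=camera(n); cv2.imwrite(f"pics/{n}0.png",c["color"][:,:,::-1]); print(n,c["mtx"].tolist(),c["camera_from_world"].round(4).tolist())
print(get_t(),get_ee_pos(),get_tcp_rot(),get_force())
E
```

```text
top [[497.5646986033079, 0.0, 284.12712669414117], [0.0, 497.5646986033079, 206.64807344281982], [0.0, 0.0, 1.0]] [[0.0213, -0.9998, -0.0006, -0.1268], [-0.9975, -0.0212, -0.0681, 0.5819], [0.068, 0.002, -0.9977, 1.4643], [0.0, 0.0, 0.0, 1.0]]
scene [[490.338415329243, 0.0, 270.76371910107815], [0.0, 490.338415329243, 212.37461622405908], [0.0, 0.0, 1.0]] [[-0.6711, -0.7412, 0.0166, 0.2936], [-0.5578, 0.49, -0.6699, 0.4329], [0.4884, -0.4588, -0.7423, 1.1884], [0.0, 0.0, 0.0, 1.0]]
0.1 [ 0.26990319 -0.56293091  0.20171518] [-9.99653934e-04  9.75145105e-01  2.21564941e-01 -3.98050768e-05] [ 0.68391289  0.04014701 -0.24755685]
```

View pics/top0.png

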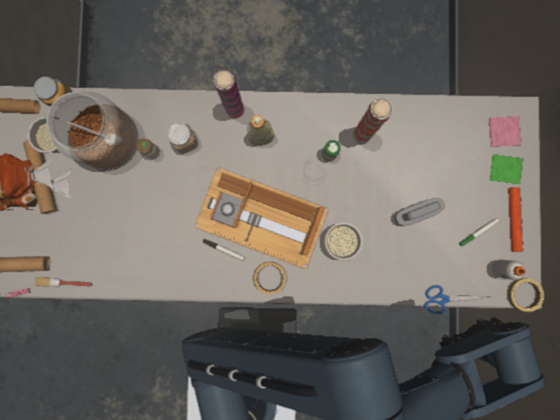

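View pics/scene0.png

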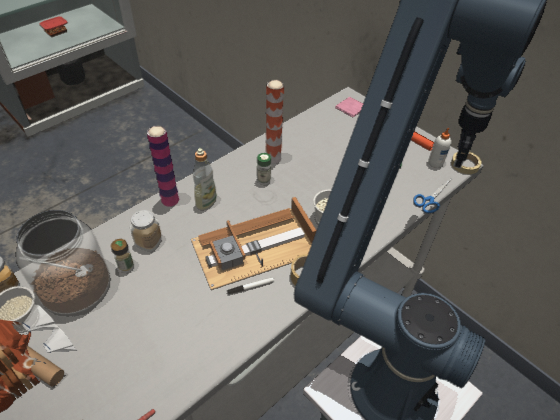

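```bash
cat > h.py <<'E'
from rig import *
import cv2,numpy as np
from scipy.spatial.transform import Rotation as R
def rot(q): return R.from_quat(np.roll(q,-1)).as_matrix()
def quat(M): return np.roll(R.from_matrix(M).as_quat(),1)
def ray(T,K,px,z):
    "pixel(s) -> world points on plane z; T world_from_camera"
    px=np.atleast_2d(np.float64(px)); d=np.c_[px,np.ones(len(px))]@np.linalg.inv(K).T@T[:3,:3].T
    o=T[:3,3]; return o+d*((z-o[2])/d[:,2])[:,None]
def fixed(n):
    c=camera(n); return c["color"][:,:,::-1].copy(),np.linalg.inv(c["camera_from_world"]),c["mtx"]
def wrist():
    W=np.eye(4); W[:3,3]=get_ee_pos(); W[:3,:3]=rot(get_tcp_rot()); c=camera("wrist")
    return c["color"][:,:,::-1].copy(),W@c["mount"],c["mtx"]
def down(yaw): # tool y axis along world heading yaw, z down
    y=np.array([np.cos(yaw),np.sin(yaw),0]); z=np.array([0,0,-1.]); return quat(np.c_[np.cross(y,z),y,z])
E
python3 - <<'E'
from h import *
im,T,K=fixed("top")
p=ray(T,K,[(228,209)],.064);print("pin",p)
a=ray(T,K,[(219,170),(328,207),(305,266),(196,229)],.008);print(a, np.linalg.norm(np.diff(a,axis=0),axis=1))
c=camera("wrist");print(c["mount"].round(3).tolist(),c["mtx"].tolist())
crop=im[150:290,180:370];cv2.imwrite("pics/top1.png",cv2.resize(crop,None,fx=4,fy=4,interpolation=cv2.INTER_CUBIC))
E
```

```text
pin [[0.57121218 0.04767964 0.064     ]]
[[ 0.6920938   0.0847264   0.008     ]
 [ 0.58703661 -0.24627106  0.008     ]
 [ 0.40925611 -0.1803957   0.008     ]
 [ 0.51254705  0.1482823   0.008     ]] [0.34726983 0.18959291 0.34452611]
[[-0.0, -0.952, -0.306, 0.079], [1.0, -0.0, -0.001, 0.0], [0.001, -0.306, 0.952, -0.172], [0.0, 0.0, 0.0, 1.0]] [[343.7285194298167, 0.0, 281.60276763691627], [0.0, 343.7285194298167, 218.98871858956574], [0.0, 0.0, 1.0]]
```

View pics/top1.png

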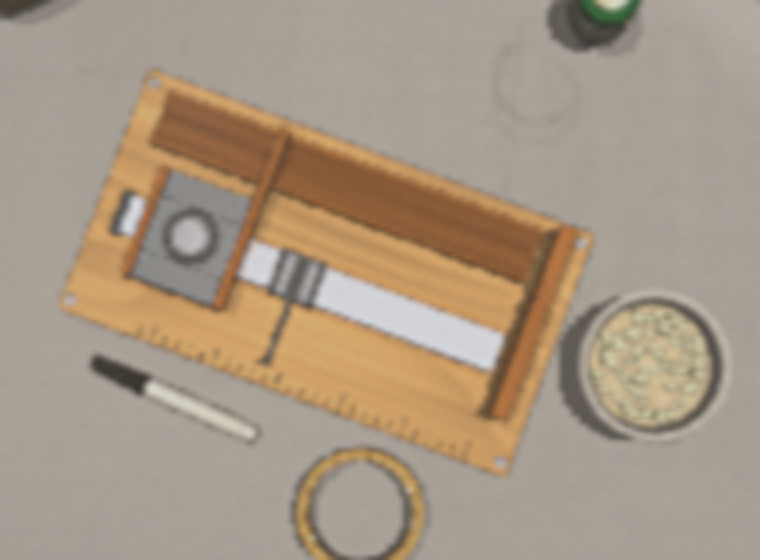

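Run:
```python
from h import *
im,T,K=fixed("top")
n=ray(T,K,[(254.5,219.2)],.026)[0];print("notch",n)
m=np.array([.5555,.005,.25]) 
for a in(162.4,-17.6):
    for p in(m,[.58,.09,.037],[.55,.0,.037],[.55,-.03,.07],[.548,-.03,.25]): 
        q=inverse_kinematics(p,down(np.radians(a)));print(a,None if q is None else np.round(q,2))
servo_line([.27,-.563,.3],speed=.3)
move_to(m,down(np.radians(162.4)))
im,T,K=wrist();cv2.imwrite("pics/w0.png",im);np.savez("w0.npz",im=im,T=T,K=K);print(get_t(),T.round(3).tolist())
```

```text
notch [ 0.5449076  -0.02739347  0.026     ]
162.4 None
162.4 None
162.4 None
162.4 None
162.4 None
-17.6 [-0.19  0.38  1.55 -0.    1.21  0.12]
-17.6 [-0.04  0.71  1.65 -0.    0.78  0.27]
-17.6 [-0.2   0.68  1.75 -0.    0.72  0.1 ]
-17.6 [-0.26  0.62  1.73 -0.    0.79  0.05]
-17.6 [-0.26  0.37  1.57 -0.    1.2   0.05]Traceback (most recent call last):
  File "<stdin>", line 9, in <module>
rig.IKError: the arm cannot take that pose within its joint ranges
```

Run:
```python
from h import *
move_to([.53,-.07,.24],down(np.radians(-17.6)))
im,T,K=wrist();cv2.imwrite("pics/w0.png",im);np.savez("w0.npz",im=im,T=T,K=K);print(get_t(),T.round(3).tolist())
```

```text
2.7917 [[0.953, -0.289, -0.092, 0.554], [-0.304, -0.907, -0.292, 0.004], [0.001, 0.306, -0.952, 0.412], [0.0, 0.0, 0.0, 1.0]]
```

View pics/w0.png

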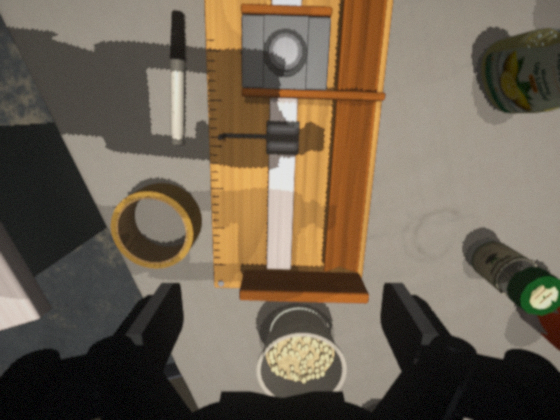

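Run:
```python
from h import *
d=np.load("w0.npz");im,T,K=d["im"],d["T"],d["K"]
hsv=cv2.cvtColor(im,cv2.COLOR_BGR2HSV)
rail=(hsv[:,:,1]<60)&(hsv[:,:,2]>150)
mids=[]
for v in range(165,262,4):
    u=np.where(rail[v,255:310])[0]+255; mids.append(((u[0]+u[-1])/2,v)); 
    if v in(165,213,261): print(v,u[0],u[-1])
P=ray(T,K,mids,.024); vx,vy,x0,y0=cv2.fitLine(P[:,:2].astype(np.float32),cv2.DIST_L2,0,.01,.01).ravel()
X=np.array([vx,vy])*(-1 if vy>0 else 1);Y=np.array([-X[1],X[0]]);print("X",X,np.degrees(np.arctan2(X[1],X[0])),"pt",x0,y0)
np.savez("g.npz",X=X,Y=Y,o=[x0,y0])
g=cv2.cvtColor(im,cv2.COLOR_BGR2GRAY)
print("clip",[(v,int(g[v,274:292].mean())) for v in range(114,162)])
print("pointer",[(v,int(g[v,230:260].mean())) for v in range(128,146)])
print("sat rear",[(v,int(hsv[v,255:275,1].mean()),int(hsv[v,255:275,2].mean())) for v in range(0,20)])
print("sat front",[(v,int(hsv[v,255:275,1].mean()),int(hsv[v,255:275,2].mean())) for v in range(82,104)])
c=cv2.HoughCircles(cv2.medianBlur(g,3)[20:85,255:320],cv2.HOUGH_GRADIENT,1,50,param1=80,param2=15,minRadius=10,maxRadius=28);print(c+[255,20,0])
f=lambda px,z:(np.array([X,Y])@(ray(T,K,[px],z)[0,:2]-[x0,y0])).round(4)
for n,px,z in[("clipc",(283,137),.026),("pin",(286,50),.064),("rear",(286,5.5),.054),("front",(286,97),.053),("ptr",(240,137),.042),("ptrend",(218,136),.042),("fence top",(300,300),.064)]:print(n,f(px,z))
```

```text
165 277 294
213 268 292
261 267 290
X [-0.34178063 -0.93977976] -109.98539 pt 0.51697004 -0.10836592
clip [(114, 178), (115, 177), (116, 173), (117, 168), (118, 163), (119, 154), (120, 134), (121, 100), (122, 70), (123, 59), (124, 62), (125, 70), (126, 78), (127, 85), (128, 92), (129, 93), (130, 87), (131, 79), (132, 73), (133, 66), (134, 57), (135, 50), (136, 47), (137, 46), (138, 46), (139, 47), (140, 50), (141, 57), (142, 68), (143, 78), (144, 87), (145, 94), (146, 94), (147, 87), (148, 79), (149, 73), (150, 65), (151, 55), (152, 52), (153, 58), (154, 81), (155, 110), (156, 137), (157, 162), (158, 183), (159, 196), (160, 200), (161, 200)]
pointer [(128, 91), (129, 90), (130, 91), (131, 90), (132, 85), (133, 70), (134, 54), (135, 46), (136, 45), (137, 53), (138, 69), (139, 84), (140, 90), (141, 91), (142, 91), (143, 92), (144, 92), (145, 91)]
sat rear [(0, 128, 200), (1, 129, 201), (2, 130, 198), (3, 135, 185), (4, 150, 167), (5, 174, 158), (6, 188, 163), (7, 191, 169), (8, 193, 170), (9, 192, 171), (10, 193, 169), (11, 191, 160), (12, 187, 140), (13, 174, 111), (14, 114, 88), (15, 41, 96), (16, 18, 118), (17, 14, 130), (18, 12, 133), (19, 11, 133)]
sat front [(82, 15, 70), (83, 16, 69), (84, 17, 70), (85, 17, 69), (86, 20, 66), (87, 50, 64), (88, 110, 69), (89, 160, 82), (90, 178, 91), (91, 185, 94), (92, 184, 93), (93, 182, 90), (94, 179, 85), (95, 177, 77), (96, 165, 69), (97, 145, 67), (98, 129, 74), (99, 121, 78), (100, 119, 83), (101, 118, 86), (102, 118, 92), (103, 118, 101)]
[[[284.5         51.5         22.89999962]]]
clipc [-0.0885 -0.0002]
pin [-0.1693 -0.0009]
rear [-0.2076 -0.0025]
front [-0.1291  0.001 ]
ptr [-0.0879 -0.0454]
ptrend [-0.088  -0.0684]
fence top [0.0904 0.0266]
```

```bash
cat >> h.py <<'E'
X=np.array([np.cos(np.radians(-109.3)),np.sin(np.radians(-109.3))])
Q=down(np.radians(-19.3))
C=np.array([.51697,-.10837])+np.array([-.34178,-.93978])*-.0885  # notch estimate (clip centre)
def at(s,z): return np.r_[C+s*X,z]   # s along the rail from the notch
def sz():
    p=get_ee_pos(); return round(float((p[:2]-C)@X)*1000,2),round(float(p[2])*1000,1)
def fx(n=5):
    F=[]
    for _ in range(n): dwell(.02);F.append(get_force())
    return np.mean(F,0)
E
python3 - <<'E'
from h import *
print(C)
set_gripper(0); move_to(at(-.155,.15),Q)
print(servo_line(at(-.155,.038),speed=.12,max_force=6),sz())
f0=fx();print(f0,get_t())
for s in(-.140,-.136,-.132,-.128,-.12,-.11):
    servo_line(at(s,.038),speed=.05); print(sz(),((fx()-f0)[:2]@X).round(2))
print(get_t())
im,T,K=fixed("scene");cv2.imwrite("pics/s1.png",cv2.resize(im[180:320,160:350],None,fx=4,fy=4,interpolation=cv2.INTER_CUBIC))
im,T,K=wrist();cv2.imwrite("pics/w1.png",im)
E
```

```text
[ 0.54721753 -0.02519947]
False (-155.18, 38.8)
[ 0.13814413 -0.04421821  0.28637033] 5.6167
(-139.57, 38.1) 0.11
(-135.81, 37.9) 0.08
(-131.77, 38.0) -0.67
(-127.74, 38.0) 0.12
(-119.57, 38.0) 0.31
(-109.59, 38.0) -0.14
7.975
```

View pics/s1.png

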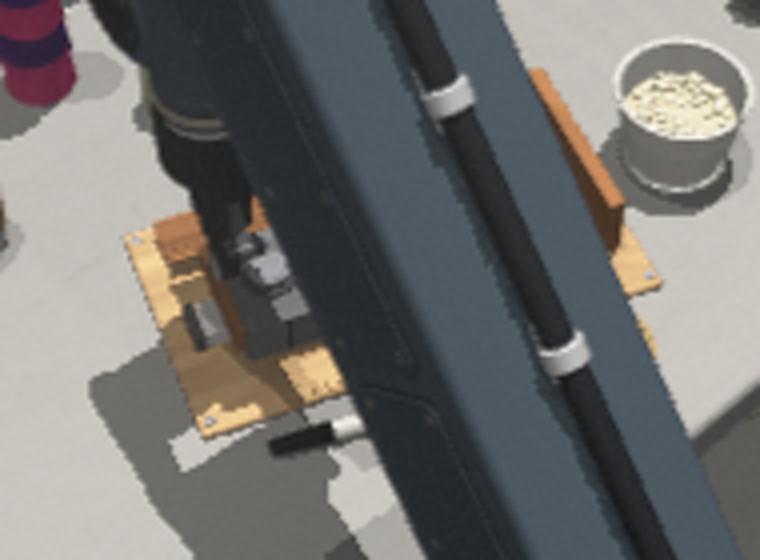

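Run:
```python
from h import *
f0=fx(3)
servo_line(at(-.073,.038),speed=.05); print(sz(),((fx()-f0)[:2]@X).round(2))
pk=0;low=0
for s in np.arange(-.072,-.0525,.001):
    servo_line(at(s,.038),speed=.02); f=-float((fx(3)-f0)[:2]@X); pk=max(pk,f); print(sz()[0],round(f,2),end="; ")
    low=low+1 if pk>3 and f<.8 else 0
    if low>=4: break
print(get_t())
```

```text
(-73.06, 38.0) -0.78
-72.13 0.7; -71.0 0.86; -69.95 0.0; -68.96 0.4; -67.96 1.05; -66.96 0.29; -65.99 0.86; -64.97 1.2; -63.96 0.66; -62.97 0.31; -61.97 0.61; -60.98 0.57; -59.97 0.42; -58.98 0.69; -57.96 0.63; -56.95 0.58; -55.96 0.65; -54.98 0.69; -53.98 0.46; -52.96 0.15; 15.1
```

Run:
```python
from h import *
im,T,K=wrist();np.savez("w2.npz",im=im,T=T,K=K)
a,T,K=fixed("top"); b,T,K=fixed("scene")
cv2.imwrite("pics/m2.png",np.hstack([cv2.resize(im,(400,300)),np.vstack([cv2.resize(a[150:290,180:370],(400,295)),cv2.resize(b[180:320,160:350],(400,295))])[:300]]) if 0 else np.vstack([np.hstack([cv2.resize(im,(400,300)),cv2.resize(a[150:290,180:370],(400,300))]),np.hstack([cv2.resize(b[180:320,160:350],(400,300)),np.zeros((300,400,3),np.uint8)])]))
```

```text
(no output)
```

View pics/m2.png

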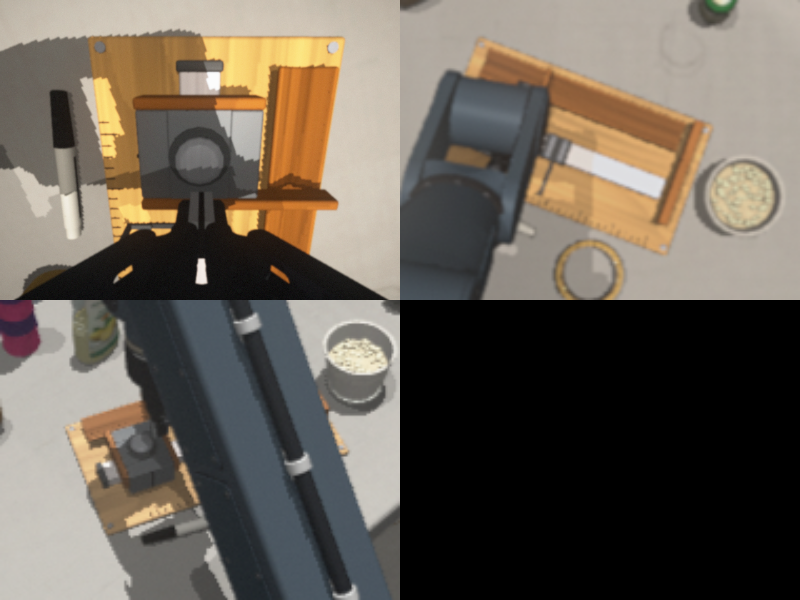

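Run:
```python
from h import *
d=np.load("w2.npz");im,T,K=d["im"],d["T"],d["K"]
Y=np.array([-X[1],X[0]])
f=lambda px,z:(np.array([X,Y])@(ray(T,K,[px],z)[0,:2]-C)*1000).round(1)
for n,px,z in[("rear",(280,135),.054),("pin",(279,222),.064),("front",(280,292),.053),("tipz38",(280,268),.038),("tipz64",(280,268),.064),("cap",(280,86),.026),("boardend",(300,55),.008)]:print(n,f(px,z))
d=np.load("w0.npz");im0,T,K=d["im"],d["T"],d["K"]
for n,px,z in[("fence base rail end",(279,268),.024),("fence",(300,300),.064)]:print(n,f(px,z))
print(sz(),get_ee_pos(),get_gripper_width(),get_force(),get_joint_positions().round(3))
cv2.imwrite("pics/w2.png",cv2.resize(im[160:420,160:400],None,fx=2.3,fy=2.3))
```

```text
rear [-120.4   -0.3]
pin [-83.3  -0.8]
front [-41.8  -0.5]
tipz38 [-48.1  -0.5]
tipz64 [-60.7  -0.4]
cap [-142.2   -0.4]
boardend [-158.7   10.2]
fence base rail end [158.9  -0.5]
fence [179.2  24.5]
(-53.01, 38.0) [0.56474384 0.02482664 0.03801337] -0.00017929468346692364 [0.39209643 0.50281664 0.38799966] [-0.154  0.687  1.71   0.     0.744  0.183]
```

View pics/w2.png

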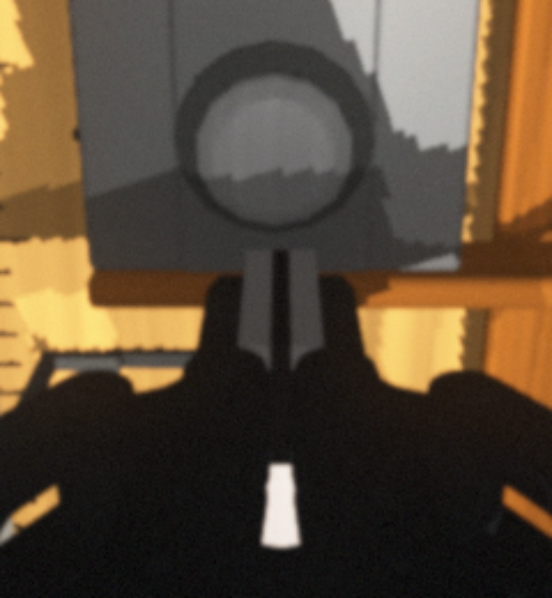

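```bash
python3 - <<'E'
from h import *
servo_line(at(-.053,.06),speed=.1); servo_line(at(.06,.06),speed=.2)
f0=fx(3)
print(servo_line(at(.06,.02),speed=.08,max_force=3),sz())
if sz()[1]>18: print((fx(2)-f0).round(2))
else: pass
E
python3 - <<'E'
from h import *
if sz()[1]<22: print(servo_line(at(.06,-.012),speed=.05,max_force=3),sz())
b,T,K=fixed("scene"); im,T,K=wrist(); print(sz(),get_t(),get_force())
cv2.imwrite("pics/m3.png",np.hstack([cv2.resize(im,(400,300)),cv2.resize(b[180:320,160:350],(400,300))]))
E
```

```text
False (59.81, 19.8)
[-0.5  -0.59  0.45]
True (60.05, -4.6)
(60.05, -4.6) 17.6833 [-0.51932115  0.50205396  5.87026238]
```

View pics/m3.png

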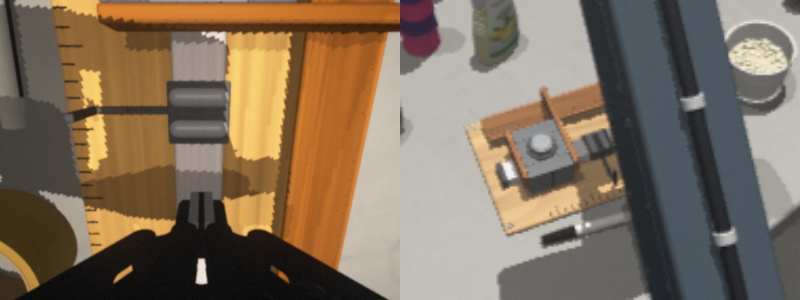

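Run:
```python
from h import *
im,T,K=wrist(); g=cv2.cvtColor(im,cv2.COLOR_BGR2GRAY)
P=[int(g[v,255:300].mean()) for v in range(105,210)]; print(P)
Y=np.array([-X[1],X[0]])
f=lambda px,z:(np.array([X,Y])@(ray(T,K,[px],z)[0,:2]-C)*1000).round(1)
for v in(113,137,157,180,203):print(v,f((280,v),.026))
print("ptr",f((160,152),.042),f((105,162),.042))
servo_line(at(.06,.06),speed=.25); servo_line(at(-.155,.06),speed=.3); servo_line(at(-.155,.0085),speed=.1)
f0=fx(3);print(sz(),f0,get_t())
for s in(-.138,-.134,-.130,-.127,-.12):
    servo_line(at(s,.0085),speed=.05); print(sz(),((get_force()-f0)[:2]@X).round(2))
im,T,K=wrist();np.savez("w4.npz",im=im,T=T,K=K)
for v in range(200,275,3): pass
b,_,_=fixed("scene")
cv2.imwrite("pics/m4.png",np.hstack([cv2.resize(im,(400,300)),cv2.resize(b[180:320,160:350],(400,300))]));print(get_t())
```

```text
[150, 150, 150, 150, 150, 149, 143, 126, 99, 73, 62, 60, 60, 59, 59, 59, 60, 65, 77, 89, 96, 99, 102, 104, 106, 108, 113, 120, 127, 131, 130, 125, 120, 113, 107, 103, 101, 99, 96, 94, 91, 89, 84, 78, 68, 60, 56, 55, 55, 56, 55, 56, 55, 55, 55, 55, 55, 55, 55, 55, 55, 55, 61, 73, 87, 94, 98, 101, 104, 107, 111, 116, 124, 131, 133, 128, 120, 113, 107, 104, 101, 99, 97, 95, 91, 87, 80, 69, 59, 54, 53, 54, 53, 54, 56, 72, 104, 132, 146, 151, 153, 153, 153, 153, 153]
113 [-16.8  -0.2]
137 [-7.6 -0.2]
157 [ 0.3 -0.2]
180 [ 9.8 -0.2]
203 [19.7 -0.2]
ptr [ -3.6 -43.3] [ -0.1 -63.6]
(-154.9, 8.9) [ 0.01352503 -0.20114068  0.62431928] 19.725
(-137.64, 8.7) -0.36
(-133.87, 8.5) -0.31
(-129.82, 8.5) -0.74
(-126.79, 8.5) 0.37
(-119.43, 8.5) 0.21
21.3583
```

View pics/m4.png

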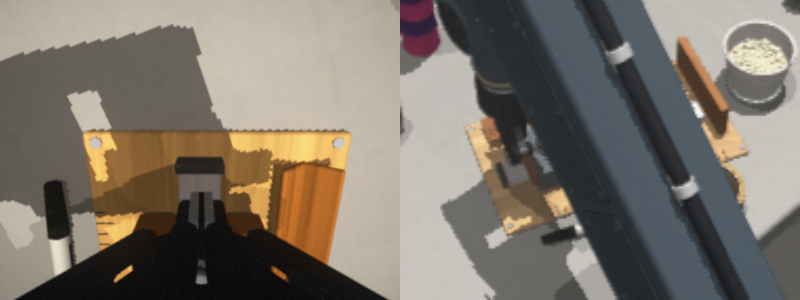

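Run:
```python
from h import *
f0=get_force()
servo_line(at(-.074,.0085),speed=.06); print(sz())
pk=0
for s in np.arange(-.0725,-.053,.001):
    servo_line(at(s,.0085),speed=.015); f=-float((fx(2)-f0)[:2]@X); pk=max(pk,f); print(sz()[0],round(f,2),end="; ")
    if pk>3.5 and f<.5 and s>-.0585: break
im,T,K=wrist();np.savez("w5.npz",im=im,T=T,K=K)
b,_,_=fixed("scene")
cv2.imwrite("pics/m5.png",np.hstack([cv2.resize(im,(400,300)),cv2.resize(b[180:320,160:350],(400,300))]));print(get_t())
```

```text
(-73.79, 8.5)
-72.63 0.57; -71.68 2.06; -70.48 2.12; -69.36 1.9; -68.36 1.22; -67.41 1.81; -66.73 3.23; -66.23 6.27; -65.47 7.74; -64.35 6.23; -62.88 5.12; -61.35 4.02; -60.11 3.03; -59.14 2.21; -58.2 1.23; -57.31 0.57; -56.38 0.43; 27.1917
```

Run:
```python
from h import *
f0=get_force()
for s in(-.0555,-.0545,-.0535):
    servo_line(at(s,.0085),speed=.015); print(sz()[0],-((fx(2)-f0)[:2]@X).round(2),end="; ")
servo_line(at(-.065,.0085),speed=.1)
servo_line(at(-.065,.07),speed=.25); servo_line(at(.025,.10),speed=.25)
im,T,K=wrist();np.savez("w6.npz",im=im,T=T,K=K)
cv2.imwrite("pics/w6.png",im);print(sz(),get_t())
```

```text
-55.42 0.55; -54.42 0.25; -53.44 0.86; (24.65, 99.0) 29.2917
```

View pics/w6.png

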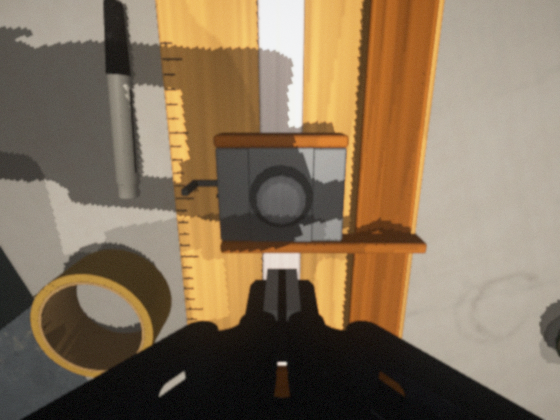

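Run:
```python
from h import *
d=np.load("w6.npz");im,T,K=d["im"],d["T"],d["K"]
Y=np.array([-X[1],X[0]])
f=lambda px,z:(np.array([X,Y])@(ray(T,K,[px],z)[0,:2]-C)*1000).round(1)
g=cv2.cvtColor(im,cv2.COLOR_BGR2GRAY);h=cv2.cvtColor(im,cv2.COLOR_BGR2HSV)
print("rear",[(v,h[v,230:260,1].mean().round(),h[v,230:260,2].mean().round()) for v in range(128,140)])
print("front",[(v,h[v,370:415,1].mean().round(),h[v,370:415,2].mean().round()) for v in range(230,258)])
print("ptr",[(v,int(g[v,200:214].mean())) for v in range(175,194)])
print("ptrend",[(v,int(g[v,184:192].mean())) for v in range(178,202)])
c=cv2.HoughCircles(cv2.medianBlur(g,3)[155:240,230:330],cv2.HOUGH_GRADIENT,1,50,param1=60,param2=15,minRadius=15,maxRadius=40);print(None if c is None else c+[230,155,0])
for n,px,z in[("rear",(281,133),.054),("pin",(280,198),.064),("front",(281,251),.053),("ptr",(207,184),.042)]:print(n,f(px,z))
```

```text
rear [(128, np.float64(154.0), np.float64(136.0)), (129, np.float64(153.0), np.float64(135.0)), (130, np.float64(153.0), np.float64(135.0)), (131, np.float64(155.0), np.float64(126.0)), (132, np.float64(160.0), np.float64(106.0)), (133, np.float64(165.0), np.float64(82.0)), (134, np.float64(172.0), np.float64(75.0)), (135, np.float64(179.0), np.float64(85.0)), (136, np.float64(185.0), np.float64(96.0)), (137, np.float64(186.0), np.float64(105.0)), (138, np.float64(188.0), np.float64(108.0)), (139, np.float64(187.0), np.float64(108.0))]
front [(230, np.float64(182.0), np.float64(99.0)), (231, np.float64(182.0), np.float64(100.0)), (232, np.float64(181.0), np.float64(99.0)), (233, np.float64(180.0), np.float64(91.0)), (234, np.float64(179.0), np.float64(80.0)), (235, np.float64(178.0), np.float64(74.0)), (236, np.float64(178.0), np.float64(73.0)), (237, np.float64(177.0), np.float64(74.0)), (238, np.float64(177.0), np.float64(74.0)), (239, np.float64(175.0), np.float64(74.0)), (240, np.float64(177.0), np.float64(73.0)), (241, np.float64(179.0), np.float64(75.0)), (242, np.float64(184.0
[... 591 characters left out ...]
loat64(177.0)), (256, np.float64(182.0), np.float64(177.0)), (257, np.float64(181.0), np.float64(176.0))]
ptr [(175, 106), (176, 106), (177, 106), (178, 99), (179, 82), (180, 60), (181, 50), (182, 50), (183, 50), (184, 50), (185, 56), (186, 73), (187, 91), (188, 103), (189, 105), (190, 106), (191, 106), (192, 106), (193, 106)]
ptrend [(178, 108), (179, 107), (180, 105), (181, 100), (182, 93), (183, 80), (184, 68), (185, 55), (186, 44), (187, 40), (188, 39), (189, 39), (190, 42), (191, 46), (192, 52), (193, 59), (194, 70), (195, 82), (196, 89), (197, 79), (198, 71), (199, 83), (200, 99), (201, 107)]
[[[280.5 196.5  31.5]]]
rear [-39.   -0.8]
pin [-0.5 -1.5]
front [39.7 -1. ]
ptr [ -4.7 -51. ]
```

Run:
```python
from h import *
servo_line(at(0,.10),speed=.15); servo_line(at(0,.045),speed=.1); f0=fx(3)
print(servo_line(at(0,.019),speed=.03,max_force=14),sz(),(get_force()-f0).round(2)); dwell(.2); print(sz(),(get_force()-f0).round(2))
servo_line(at(0,.06),speed=.15); servo_line(at(.025,.10),speed=.25)
im,T,K=wrist();np.savez("w7.npz",im=im,T=T,K=K);print(sz(),get_t())
cv2.imwrite("pics/w7.png",np.hstack([np.load("w6.npz")["im"][110:270,150:440],im[110:270,150:440]]))
```

```text
True (-0.12, 25.1) [-0.93 -0.19  7.86]
(-0.12, 25.1) [-0.36 -0.1   6.38]
(25.11, 99.1) 32.0083
```

View pics/w7.png

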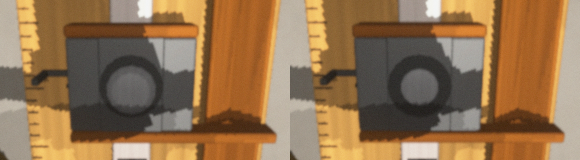

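```bash
python3 -c "
from rig import *
print(job_done(),get_t())"
```

```text
the job is handed in; nothing more can be done
the job is handed in; nothing more can be done
```

The stop was pushed into the notch first and the lock pin then pressed until it bottomed out. The last picture shows the stop still seated and the hand clear, and I handed the job in at about 32 s. An early pass ran the fingertips a few mm above the stop and pin without contact, because they sit about 28 mm higher than the reported TCP.

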